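# Load the cutlery tray and hold the box lid at its balance point

### The arm

A 6-joint arm with a two-finger parallel gripper is mounted at the origin on a cart in front of the work surface, level with it; the furniture and walls round the work are solid. World frame = base frame: x ahead of the robot, y to its left, z up, the work surface at z = 0. Lengths are in m, angles in rad, forces in N, time in s.
With the tool pointing down it reaches from about 0.35 to 0.775 m from the base axis. Payload 7.3 kg.
Tool frame: the origin (TCP) lies midway between the tips of the shut fingers; the grasp point (between the pads) lies 19 mm behind it (ctrl.grasp_offset is the distance from the TCP to the grasp point, in m); z points along the fingers, y is the line along which they close (so a half turn about z gives the same grasp; the last joint's range is limited). The gripper opens to 92 mm and grips with 3 to 60 N. Pads are 19 mm wide; open, the fingers measure 130 mm over their backs; the gripper's body (75 mm by 190 mm) begins 47 mm behind the grasp point.
Start: joints at [-0.146, 0.342, 1.524, -0, 1.275, -0.146], TCP at [0.525, 0, 0.227] pointing down, gripper open.
Joint ranges: [-2.53, 2.53], [-0.77, 2.02], [0.04, 2.7], [-1, 4.14], [0.28, 2.66], [-3.11, 3.11]. Speed limits (rad/s): [2.57, 2.57, 3.14, 3.14, 3.14, 3.14].

### API

Orientations are given as a unit quaternion [x, y, z, w].
In Python, from bench import get_obs, optics, order, finder, ctrl gives the robot as it stands. The module is installed in compiled form; this text tells all that it offers.
- The arm moves only by the tool send_rows, never from a script. Its argument "increments" is a list of rows, each an object of numbers: "ax", "ay", "az": the turn, a rotation vector about the tool's x, y, z scaled (see below); "tx", "ty", "tz": the shift along the tool's x, y, z scaled (see below); "grip": the gripper command: -1 is fully open, 1 is shut, values between are in proportion. In form: [{"ax": .., "ay": .., "az": .., "tx": .., "ty": .., "tz": .., "grip": ..}, ...]. A call has 1 to 8 rows; each row is the pose to reach, as a shift and turn from the pose commanded when the call began, along the tool's axes at that moment; what a row does not reach only later rows make up. The controller multiplies each number of a shift by 0.15 m and each number of a turn by 60 degrees. A row lasts 1/8 s, in which the tool goes at most 62.5 mm and 10.7 degrees, less where a joint would pass 70% of its speed; a pose out of reach is approached as far as the arm can. A call with a number of a shift or a turn outside -1 to 1 is refused whole. A call with a gripper value outside its range is refused whole. The fingers move at their own pace and stop on an object; "squeeze" is the grip in N (left out, the last holds). Time passes only in rows, so rows that repeat a pose let the fingers close. It gives the time, the measured TCP pose, the force, the opening and the grip force at its end, in the units of the state.
- get_obs(): the state, without advancing time (a new reading comes with each control period).
- optics.read_camera(name): name is "scene" or "side" or "wrist"; returns the picture (400x640x3 uint8, red, green, blue); there is no depth.
- optics.camera_info(name): a dict with "mtx" (3x3 intrinsics, pixels), "eye" and "rotation" of the camera in the world. Camera axes: x right, y up, looking along -z (the intrinsics and any distortion apply to the point x, -y, -z); pixel columns grow to the right and rows downward; lengths in m; the calibration is good to about 2 mm. A picture is of the moment at which its call begins: read the wrist's pose just before it. camera_info takes no time and is no camera call; for the wrist camera it gives the pose at the moment of the call.
- order.job_done(): hands the job in; it is judged then, once.
Trained networks look in the newest picture that a camera, given by its name, has taken for a name from the list of things; names that differ only in an ending like _2 or _b are one class to them, and where a whole thing is asked for, a point or a joint stands for the part that bears it (a point fixed in the world has none). Each returns a list of dicts, best first, with "p" (0 to 1); they miss things now and then, are a little off and sometimes report something else, mostly with a low value. They report only what shows in the picture. A call takes as long as a camera call.
- finder.look_for(camera, thing): "uv" ([column, row] in pixels, amid what is visible of it).
- finder.masks_of(camera, thing): "pixels" (400x640 bool, what is visible of it) and "uv" ([column, row] in pixels, amid what is visible of it).
- finder.place_of(camera, thing): "uv" ([column, row] in pixels: a listed point, or the origin of a listed thing).
The state is a dict: "time": time; "joints": joint angles; "joint_velocities": joint speeds; "effort": joint torques, N m; "eef_pos": TCP position; "tcp_rot": TCP orientation; "contact_force": force on the tool from outside, world axes, zero at the start; "moment": the same for the moment, N m; "gripper_width": opening from 0.0 (shut) to 1.0 (fully open); "gripper_force": force on a finger pad.
Only numpy, scipy, OpenCV 4.12 (cv2) and the standard library are available. Lean on these libraries where they do the work, as an engineer would, in place of code of your own. Each camera call takes 0.05 s, during which the arm holds its last target. There are 200 camera calls.

### The job

Lay the fork and the spoon in the wooden tray, one in each compartment, face up as they are, both handles to the right; set them down, do not drop them. Then lift the lid of the cutlery box by its bar handle to the point, a little short of upright, where it balances and would fall neither shut nor back on to the bottle, never letting it go far past that. Finish while still gripping the handle and keeping the lid still there, so that I can lower the tray in with both hands, and leave everything else on the worktop where it is.

Things in the scene. Friction and masses are not known exactly. Their poses are not given: they have to be found in the camera images.
- fork_mid (a point): Steel fork lying face up in any direction, 193 mm long, 26 mm wide at the tines, 15 mm at the handle's end, 15 mm high overall, 40 g. This point is half-way along it, on its centre line, 7.5 mm above its underside; there is an arched neck, 12 mm wide and 13 mm high, that can be gripped across. x points from handle to tines, z up out of its face.
- fork_handle (a point): Point on the fork's handle, 40 mm from fork_mid towards the handle's end, on the centre line at the same height. Axes as fork_mid.
- spoon_mid (a point): Steel spoon lying face up in any direction, 188 mm long, 38 mm wide at the bowl, 15 mm at the handle's end, 15 mm high overall, 45 g. This point is half-way along it, on its centre line, 7.5 mm above its underside; there is an arched neck, 12 mm wide and 13 mm high, that can be gripped across. x points from handle to bowl, z up out of its face.
- spoon_handle (a point): Point on the spoon's handle, 40 mm from spoon_mid towards the handle's end, on the centre line at the same height. Axes as spoon_mid.
- fork: The same fork; its origin is the centre of its underside, axes as fork_mid.
- spoon: The same spoon; its origin is the centre of its underside, axes as spoon_mid.
- tray: Loose pale wooden tray, 172 mm (x) by 242 mm (y), 36 mm high, 450 g. Origin: centre of its underside, x away from the robot, y to the robot's left (handles to the right point to its -y), z up. Floor and walls 5 mm thick, a thumb dip in each end. A divider 30 mm high along y makes two compartments, each 78.5 mm (x) by 232 mm (y), centred 41.75 mm before and behind the origin.
- cutlery_box: Dark wooden cutlery box, 210 mm (x) by 275 mm (y) and 75 mm high without its lid, 105 mm with it; it stands firm and does not shift. Origin at the centre of its underside; x points to its hinged back, away from the robot, y along the hinge to the robot's left, z up. A wall shelf hangs 0.62 m above the back of the worktop, from x = 0.67 m on: keep wrist and forearm clear of it.
- lid (a joint): Angle of the box's lid in rad: 0 shut (as it starts), growing as its front edge swings up and back; stop at 1.95. The lid is a cap 210 by 275 mm, 30 mm deep, 0.4 to 0.75 kg, on an almost free hinge without a stay. It balances at 1.36 rad (78 degrees), its weight straight over the hinge: below that it falls shut, above it falls back.
- lid_hinge (a point): Middle of the lid's hinge line, at the top of the box's back edge, 75.5 mm above the worktop. Moves with the lid; its y axis is the hinge line; with the lid shut its axes are those of the box.
- lid_handle (a point): Middle of the round steel bar handle on the lid, 11 mm thick, 110 mm long, parallel to the hinge (along y), 35 mm above the lid's top on posts 94 mm apart; lid shut, 140.5 mm above the worktop. In lid_hinge's frame it lies at x -182, z +65 mm; at balance it is 25 mm behind the hinge line and 192 mm above it. The lid's front edge is 28 mm beyond it.
- bottle: Bystander: dark green bottle, 62 mm across and 267 mm high, behind the box; origin at the centre of its underside.
- lemon: Bystander: lemon, 71 mm long, between tray and box towards the back; origin under its centre.
- mug: Bystander: white mug with a handle, 95 mm high, on the right; origin under its centre.
- glass: Bystander: clear tumbler, 76 mm across and 86 mm high, at the right rear; origin under its centre.
- peeler: Bystander: vegetable peeler with a dark blue handle, 170 mm long, lying to the right of the tray; origin under its centre.

How it is judged:
By the outcome, as a careful person would: the job done as asked, in the order asked, and still so for the second after the job is handed in, while the arm keeps its last pose, push and grip.
It also fails if it takes over 72 s, if anything falls off the work surface, if the arm or the gripper's body presses on something with over 40 N, if the wrist force passes 120 N, or if a joint passes its speed limit or range.

## Working session

There is one attempt and no reset: what is moved stays moved. The work goes in short steps, Python scripts to look and compute and a tool call to move; the robot and the scene stay as the last step left them, time stands still between calls to the robot, and variables do not carry over. Pictures are saved under pics/ and viewed, at most 10 in all, crops included, and the job is handed in when it is done.

Besides the shell and the picture viewer there is one more tool, called after "Emit:" in YAML: its name, and indented under it one key for each argument. send_rows: Moves the arm, as the interface text tells. Its arguments: {"type":"object","properties":{"increments":{"type":"array","items":{"type":"object","properties":{"ax":{"type":"number"},"ay":{"type":"number"},"az":{"type":"number"},"tx":{"type":"number"},"ty":{"type":"number"},"tz":{"type":"number"},"grip":{"type":"number"}}}},"squeeze":{"type":"number"}},"required":["increments"]}

```bash
mkdir -p pics
cat > h.py <<'E'
import numpy as np, cv2
from scipy.spatial.transform import Rotation as R
from bench import get_obs, optics, order, finder, ctrl
def ray(cam,uv):
    i=optics.camera_info(cam); M=np.array(i["mtx"]); d=np.linalg.solve(M,[uv[0],uv[1],1.])
    Rm=np.array(i["rotation"]); Rm=Rm if Rm.shape==(3,3) else R.from_quat(Rm).as_matrix()
    return np.array(i["eye"]), Rm@np.array([d[0],-d[1],-d[2]])
def onz(cam,uv,z):
    e,d=ray(cam,uv); return e+d*(z-e[2])/d[2]
def tri(a,b):
    (e1,d1),(e2,d2)=ray(*a),ray(*b)
    d1/=np.linalg.norm(d1); d2/=np.linalg.norm(d2)
    t=np.linalg.lstsq(np.c_[d1,-d2],e2-e1,rcond=None)[0]
    p,q=e1+d1*t[0],e2+d2*t[1]; return (p+q)/2,np.linalg.norm(p-q)
def plan(target,yaw,pitch=0):
    """target TCP pos; tool yaw: direction of tool y axis in the world, tool down -> tx.. ax.. numbers"""
    o=get_obs(); R0=R.from_quat(o["tcp_rot"]); 
    y=np.array([np.cos(yaw),np.sin(yaw),0]); z=np.array([0,0,-1.]); x=np.cross(y,z)
    R1=R.from_matrix(np.c_[x,y,z])
    return R0.inv().apply(np.array(target)-o["eef_pos"])/.15,(R0.inv()*R1).as_rotvec()/np.radians(60)
np.set_printoptions(precision=4,suppress=True)
E
python3 - <<'E'
from h import *
o=get_obs(); print({k:np.round(v,3) for k,v in o.items()}, ctrl.grasp_offset)
for c in("scene","side"):
    im=optics.read_camera(c); cv2.imwrite(f"pics/{c}0.png",im[:,:,::-1]); i=optics.camera_info(c); print(c,i)
Z=dict(fork_mid=.0075,fork_handle=.0075,spoon_mid=.0075,spoon_handle=.0075,tray=0,cutlery_box=0,lid_handle=.1405,lid_hinge=.0755,peeler=0)
for t,z in Z.items():
    for c in("scene","side"):
        r=finder.place_of(c,t)
        for q in r[:1]: print(t,c,np.round(q["p"],2),np.round(q["uv"],1),onz(c,q["uv"],z))
E
```

```text
{'time': np.float64(0.0), 'joints': array([-0.146,  0.343,  1.525,  0.   ,  1.275, -0.146]), 'joint_velocities': array([ 0.001,  0.001, -0.001, -0.   , -0.001, -0.001]), 'effort': array([  0.001, -43.125, -24.422,   0.072,   0.056,  -0.   ]), 'eef_pos': array([0.525, 0.   , 0.226]), 'tcp_rot': array([ 0.707,  0.707, -0.   , -0.001]), 'contact_force': array([-0.164,  0.81 ,  0.305]), 'moment': array([ 0.013, -0.026, -0.057]), 'gripper_force': np.float64(0.0), 'gripper_width': np.float64(0.997)} 0.0188
scene {'mtx': array([[465.1796,   0.    , 328.688 ],
       [  0.    , 465.1796, 197.8982],
       [  0.    ,   0.    ,   1.    ]]), 'eye': array([-0.2011, -0.6194,  1.1175]), 'rotation': array([ 0.309 , -0.1703, -0.4509,  0.8199])}
side {'mtx': array([[464.0071,   0.    , 317.8304],
       [  0.    , 464.0071, 209.2809],
       [  0.    ,   0.    ,   1.    ]]), 'eye': array([-0.3162,  0.7251,  0.9376]), 'rotation': array([-0.1829,  0.4382,  0.8106, -0.3426])}
fork_mid scene 0.51 [369.7 285.6] [ 0.4145 -0.3624  0.0075]
fork_mid side 0.48 [396.  231.9] [ 0.4099 -0.3598  0.0075]
fork_handl
[... 176 characters left out ...]
poon_handle scene 0.6 [306.5 234.9] [ 0.4645 -0.1203  0.0075]
spoon_handle side 0.48 [337.2 255.7] [ 0.4605 -0.1233  0.0075]
tray scene 0.68 [349.5 203.8] [ 0.6432 -0.163   0.    ]
tray side 0.58 [310.  226.9] [ 0.6421 -0.1767  0.    ]
cutlery_box scene 0.56 [222.2 194.3] [0.4582 0.2036 0.    ]
cutlery_box side 0.81 [253.9 309.6] [0.464  0.2062 0.    ]
lid_handle scene 0.82 [196.  176.3] [0.3881 0.2112 0.1405]
lid_handle side 0.74 [272.8 280.1] [0.3954 0.1864 0.1405]
lid_hinge scene 0.8 [243.2 160. ] [0.5626 0.189  0.0755]
lid_hinge side 0.77 [232.1 273. ] [0.5551 0.2054 0.0755]
peeler scene 0.52 [421.  236.7] [ 0.6464 -0.4088  0.    ]
peeler side 0.26 [230.9 273.7] [ 0.6313  0.1644 -0.    ]
```

View pics/scene0.png

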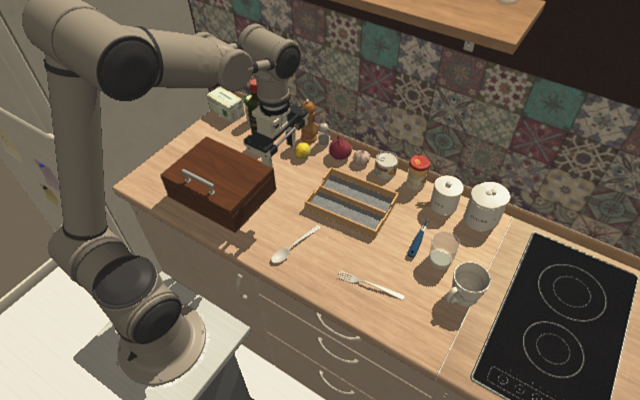

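View pics/side0.png

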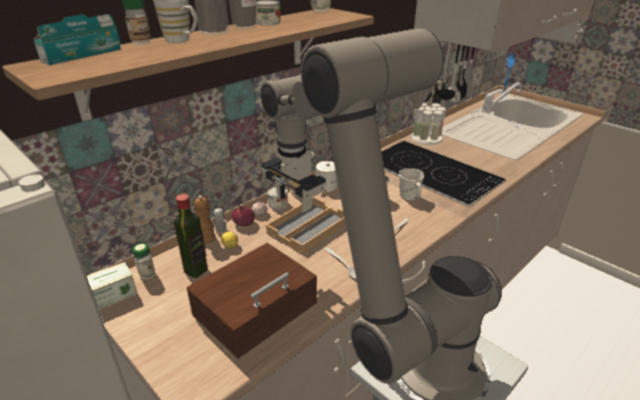

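The scene picture shows the spoon with its bowl at (278,257) and handle end at (320,228). The fork's tines are at (340,276) and its handle end at (403,297). The tray is at (350,203) and the box with its handle at (197,180). The side picture shows the bottle behind the box at (190,240) and the lemon at (230,239).

Run:
```python
from h import *
optics.read_camera("scene")
for t,z in dict(fork=.006,spoon=.006,tray=.036,lid=.105,peeler=0.01,lemon=.03,bottle=.1,lid_handle=.14).items():
    r=finder.masks_of("scene",t)
    if not r: print(t,None);continue
    m=r[0]["pixels"]; v,u=np.nonzero(m)
    P=np.array([onz("scene",(a,b),z)[:2] for a,b in list(zip(u,v))[::max(1,len(u)//800)]])
    rr=cv2.minAreaRect((P*1000).astype(np.float32)); w=np.linalg.svd(P-P.mean(0),full_matrices=False)[2][0]
    print(t,round(r[0]["p"],2),len(u),P.mean(0),"pca deg",np.degrees(np.arctan2(w[1],w[0])),"rect",np.round(cv2.boxPoints(rr)))
```

```text
fork 0.64 263 [ 0.4191 -0.3603] pca deg -79.9462547478402 rect [[ 390. -278.]
 [ 426. -456.]
 [ 451. -451.]
 [ 414. -273.]]
spoon 0.83 266 [ 0.4092 -0.1044] pca deg 167.44613924813387 rect [[ 335. -102.]
 [ 508. -153.]
 [ 517. -121.]
 [ 344.  -71.]]
tray 0.64 3909 [ 0.6284 -0.1776] pca deg -88.46148124589496 rect [[ 525.  -55.]
 [ 542. -305.]
 [ 738. -292.]
 [ 722.  -42.]]
lid 0.9 4994 [0.45   0.1914] pca deg -91.18283277924047 rect [[342. 342.]
 [345.  50.]
 [568.  52.]
 [565. 344.]]
peeler 0.79 326 [ 0.6246 -0.4053] pca deg -173.83201352894488 rect [[ 555. -400.]
 [ 558. -426.]
 [ 719. -407.]
 [ 715. -381.]]
lemon 0.52 210 [0.7422 0.0878] pca deg -148.8400905828968 rect [[698.  89.]
 [727.  46.]
 [789.  89.]
 [761. 132.]]
bottle 0.69 398 [0.7815 0.322 ] pca deg -141.6774357410409 rect [[648. 242.]
 [672. 212.]
 [917. 403.]
 [892. 434.]]
lid_handle 0.78 4937 [0.4273 0.1648] pca deg -92.80307305732568 rect [[326. 309.]
 [327.  30.]
 [538.  30.]
 [537. 309.]]
```

Emit:
send_rows:
  increments:
    - {"tx": -0.37, "ty": -0.3}
    - {"tx": -0.75, "ty": -0.6, "tz": 0.1}
    - {"tx": -0.75, "ty": -0.6, "tz": 0.1}
    - {"tx": -0.75, "ty": -0.6, "tz": 0.1}

```text
$.increments[0]: bad value
```

Emit:
send_rows:
  increments:
    - {"ax": 0, "ay": 0, "az": 0, "tx": -0.35, "ty": -0.3, "tz": 0, "grip": -1}
    - {"ax": 0, "ay": 0, "az": 0, "tx": -0.75, "ty": -0.65, "tz": 0, "grip": -1}
    - {"ax": 0, "ay": 0, "az": 0, "tx": -0.75, "ty": -0.65, "tz": 0, "grip": -1}
    - {"ax": 0, "ay": 0, "az": 0, "tx": -0.75, "ty": -0.65, "tz": 0, "grip": -1}

```text
time: 1.95
eef_pos: [0.4269, -0.1135, 0.227]
tcp_rot: [0.708, 0.706, 0.0, 0.0]
contact_force: [0.8, -0.6, -0.2]
gripper_width: 1.0
gripper_force: 0.0
```

```bash
cat > w.py <<'E'
from h import *
import sys
def wr(t,name,z=.0075):
    o=get_obs(); print("tcp",o["eef_pos"],"J",o["joints"])
    im=optics.read_camera("wrist"); cv2.imwrite(f"pics/{name}.png",im[:,:,::-1])
    for q in (t+"_mid",t+"_handle"):
        r=finder.place_of("wrist",q)
        for k in r[:2]: print(q,round(k["p"],2),k["uv"],onz("wrist",k["uv"],z))
    r=finder.masks_of("wrist",t)
    if r:
        m=r[0]["pixels"]; v,u=np.nonzero(m)
        P=np.array([onz("wrist",(a,b),.006)[:2] for a,b in list(zip(u,v))[::max(1,len(u)//3000)]])
        w=np.linalg.svd(P-P.mean(0),full_matrices=False)[2][0]
        rr=cv2.minAreaRect((P*1000).astype(np.float32))
        print("mask",r[0]["p"],len(u),P.mean(0),np.degrees(np.arctan2(w[1],w[0])),np.round(cv2.boxPoints(rr)), rr[0])
        # width profile along axis
        s=(P-P.mean(0))@w; n=(P-P.mean(0))@np.array([-w[1],w[0]])
        for a in np.arange(s.min(),s.max(),.012):
            k=(s>=a)&(s<a+.012)
            if k.any(): print(round(a+.006,3),np.round([n[k].min()*1e3,n[k].max()*1e3],1))
wr(sys.argv[1],sys.argv[2])
E
python3 w.py spoon w_spoon
```

```text
tcp [ 0.4269 -0.1135  0.227 ] J [-0.4337  0.1884  1.7359 -0.      1.2167 -0.4308]
spoon_mid 0.89 [322.3, 178.5] [ 0.4258 -0.112   0.0075]
spoon_handle 0.68 [354.4, 181.5] [ 0.4658 -0.1155  0.0075]
mask 0.94 1954 [ 0.4036 -0.1038] -11.288857777477784 [[ 332. -111.]
 [ 518. -132.]
 [ 522.  -95.]
 [ 337.  -74.]] (427.03363037109375, -103.1910171508789)
-0.064 [-14.2  13.5]
-0.052 [-17.3  17.1]
-0.04 [-18.8  19. ]
-0.028 [-18.1  18.8]
-0.016 [-15.6  15.9]
-0.004 [-5.5  5.7]
0.008 [-3.6  1.8]
0.02 [-3.9  1.8]
0.032 [-4.2  2.5]
0.044 [-4.   3.7]
0.056 [-5.7  4.4]
0.068 [-6.3  5.4]
0.08 [-5.6  5.8]
0.092 [-5.8  6.8]
0.104 [-6.4  7. ]
0.116 [-6.1  7. ]
```

View pics/w_spoon.png

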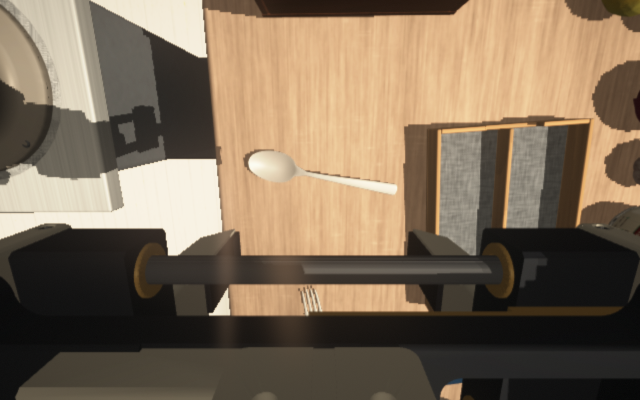

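The wrist picture shows the spoon's bowl at (273,165), its handle end at (396,189) and its neck near (310,174), so its axis is about 11.4° off world x.

Emit:
send_rows:
  increments:
    - {"ax": 0, "ay": 0, "az": -0.175, "tx": 0.03, "ty": -0.04, "tz": 0.17, "grip": -1}
    - {"ax": 0, "ay": 0, "az": -0.35, "tx": 0.03, "ty": -0.04, "tz": 0.4, "grip": -1}
    - {"ax": 0, "ay": 0, "az": -0.525, "tx": 0.03, "ty": -0.04, "tz": 0.6, "grip": -0.5}
    - {"ax": 0, "ay": 0, "az": -0.7, "tx": 0.03, "ty": -0.04, "tz": 0.7, "grip": -0.3}
    - {"ax": 0, "ay": 0, "az": -0.7, "tx": 0.03, "ty": -0.04, "tz": 0.7, "grip": -0.2}

```text
time: 2.78
eef_pos: [0.4214, -0.107, 0.1207]
tcp_rot: [0.407, 0.914, 0.0, -0.001]
contact_force: [-0.1, 0.2, -0.2]
gripper_width: 0.721
gripper_force: 0.0
```

Emit:
send_rows:
  increments:
    - {"ax": 0, "ay": 0, "az": -0.17, "tx": 0, "ty": 0, "tz": 0.15, "grip": -0.2}
    - {"ax": 0, "ay": 0, "az": -0.34, "tx": 0, "ty": 0, "tz": 0.3, "grip": -0.2}
    - {"ax": 0, "ay": 0, "az": -0.51, "tx": 0, "ty": 0, "tz": 0.45, "grip": -0.2}
    - {"ax": 0, "ay": 0, "az": -0.61, "tx": 0, "ty": 0, "tz": 0.5, "grip": -0.2}
    - {"ax": 0, "ay": 0, "az": -0.61, "tx": 0, "ty": 0, "tz": 0.5, "grip": -0.2}
    - {"ax": 0, "ay": 0, "az": -0.61, "tx": 0, "ty": 0, "tz": 0.5, "grip": -0.2}

```text
time: 3.52
eef_pos: [0.4223, -0.108, 0.0475]
tcp_rot: [0.101, 0.995, -0.0, 0.001]
contact_force: [0.3, 0.5, -0.2]
gripper_width: 0.6
gripper_force: 0.0
```

Run:
```python
from h import *
o=get_obs(); print(o["eef_pos"],R.from_quat(o["tcp_rot"]).as_matrix(),o["gripper_width"])
print(plan([.421,-.109,.003],np.radians(78.5)))
```

```text
[ 0.4223 -0.108   0.0475] [[-0.9796  0.2009  0.0015]
 [ 0.2009  0.9796 -0.0006]
 [-0.0016 -0.0003 -1.    ]] 0.6001645772026915
(array([ 0.0077, -0.008 ,  0.2965]), array([-0.0003,  0.0015, -0.0015]))
```

Emit:
send_rows:
  increments:
    - {"ax": 0, "ay": 0, "az": 0, "tx": 0.01, "ty": -0.01, "tz": 0.18, "grip": -0.2}
    - {"ax": 0, "ay": 0, "az": 0, "tx": 0.01, "ty": -0.01, "tz": 0.28, "grip": -0.2}
    - {"ax": 0, "ay": 0, "az": 0, "tx": 0.01, "ty": -0.01, "tz": 0.295, "grip": -0.2}
    - {"ax": 0, "ay": 0, "az": 0, "tx": 0.01, "ty": -0.01, "tz": 0.295, "grip": 1}
    - {"ax": 0, "ay": 0, "az": 0, "tx": 0.01, "ty": -0.01, "tz": 0.295, "grip": 1}
    - {"ax": 0, "ay": 0, "az": 0, "tx": 0.01, "ty": -0.01, "tz": 0.295, "grip": 1}
    - {"ax": 0, "ay": 0, "az": 0, "tx": 0.01, "ty": -0.01, "tz": 0.295, "grip": 1}
    - {"ax": 0, "ay": 0, "az": 0, "tx": 0.01, "ty": -0.01, "tz": 0.295, "grip": 1}
  squeeze: 20

```text
time: 4.53
eef_pos: [0.4198, -0.1092, 0.0026]
tcp_rot: [0.099, 0.995, -0.0, 0.0]
contact_force: [-0.5, 0.1, 1.1]
gripper_width: 0.128
gripper_force: 20.0
```

Emit:
send_rows:
  increments:
    - {"ax": 0, "ay": 0, "az": 0, "tx": 0, "ty": 0, "tz": -0.2, "grip": 1}
    - {"ax": 0, "ay": 0, "az": 0.17, "tx": 0, "ty": 0, "tz": -0.5, "grip": 1}
    - {"ax": 0, "ay": 0, "az": 0.34, "tx": 0, "ty": 0, "tz": -0.8, "grip": 1}
    - {"ax": 0, "ay": 0, "az": 0.51, "tx": 0, "ty": 0, "tz": -1, "grip": 1}
    - {"ax": 0, "ay": 0, "az": 0.68, "tx": 0, "ty": 0, "tz": -1, "grip": 1}
    - {"ax": 0, "ay": 0, "az": 0.7, "tx": 0, "ty": 0, "tz": -1, "grip": 1}

```text
time: 5.28
eef_pos: [0.4196, -0.1091, 0.1526]
tcp_rot: [0.449, 0.893, 0.0, 0.0]
contact_force: [0.0, -0.8, -0.9]
gripper_width: 0.123
gripper_force: 20.0
```

Run:
```python
from h import *
o=get_obs(); print(o["eef_pos"],o["gripper_width"])
print(plan([.59,-.18,.22],0))
```

```text
[ 0.4196 -0.1091  0.1526] 0.12301955367304361
(array([-1.0571,  0.6298, -0.4486]), array([0.0003, 0.0002, 0.6104]))
```

Emit:
send_rows:
  increments:
    - {"ax": 0, "ay": 0, "az": 0.16, "tx": -0.3, "ty": 0.2, "tz": -0.2, "grip": 1}
    - {"ax": 0, "ay": 0, "az": 0.32, "tx": -0.6, "ty": 0.4, "tz": -0.45, "grip": 1}
    - {"ax": 0, "ay": 0, "az": 0.48, "tx": -0.85, "ty": 0.55, "tz": -0.45, "grip": 1}
    - {"ax": 0, "ay": 0, "az": 0.61, "tx": -1, "ty": 0.63, "tz": -0.45, "grip": 1}
    - {"ax": 0, "ay": 0, "az": 0.61, "tx": -1, "ty": 0.63, "tz": -0.45, "grip": 1}
    - {"ax": 0, "ay": 0, "az": 0.61, "tx": -1, "ty": 0.63, "tz": -0.45, "grip": 1}

```text
time: 6.02
eef_pos: [0.584, -0.1727, 0.2191]
tcp_rot: [0.706, 0.708, -0.0, -0.001]
contact_force: [0.3, 0.8, -0.2]
gripper_width: 0.124
gripper_force: 20.0
```

Run:
```python
from h import *
o=get_obs(); print(o["eef_pos"],o["gripper_width"],o["tcp_rot"])
im=optics.read_camera("wrist"); cv2.imwrite("pics/w_tray.png",im[:,:,::-1])
for k in finder.place_of("wrist","tray")[:2]: print(k["p"],k["uv"],onz("wrist",k["uv"],0))
r=finder.masks_of("wrist","tray")
for q in r[:1]:
    m=q["pixels"]; c=max(cv2.findContours(m.astype(np.uint8),0,2)[0],key=len)
    a=cv2.approxPolyDP(c,4,True)[:,0]
    for p in a: print(p,onz("wrist",p,.036))
print(onz("wrist",(320,200),.036), optics.camera_info("wrist"))
```

```text
[ 0.584  -0.1727  0.2191] 0.12385147344676256 [ 0.7058  0.7084 -0.0004 -0.0012]
[460  60] [ 0.7232 -0.0431  0.036 ]
[294  72] [ 0.5528 -0.0547  0.036 ]
[296  95] [ 0.5544 -0.0772  0.036 ]
[315  78] [ 0.5745 -0.0605  0.036 ]
[341  83] [ 0.6016 -0.0653  0.036 ]
[355 103] [ 0.6167 -0.0852  0.036 ]
[362 128] [ 0.6249 -0.111   0.036 ]
[360 170] [ 0.6241 -0.1566  0.036 ]
[355 185] [ 0.619  -0.1736  0.036 ]
[335 205] [ 0.5966 -0.197   0.036 ]
[328 228] [ 0.5887 -0.2249  0.036 ]
[330 254] [ 0.5912 -0.2578  0.036 ]
[335 252] [ 0.5972 -0.2552  0.036 ]
[339 229] [ 0.6016 -0.2262  0.036 ]
[443 227] [ 0.7233 -0.2236  0.036 ]
[452 233] [ 0.7346 -0.231   0.036 ]
[ 0.5794 -0.1911  0.036 ] {'mtx': array([[308.23  ,   0.    , 323.5867],
       [  0.    , 308.23  , 201.7865],
       [  0.    ,   0.    ,   1.    ]]), 'eye': array([ 0.5837, -0.1055,  0.3782]), 'rotation': array([-0.1252,  0.0004,  0.0005,  0.9921])}
```

View pics/w_tray.png

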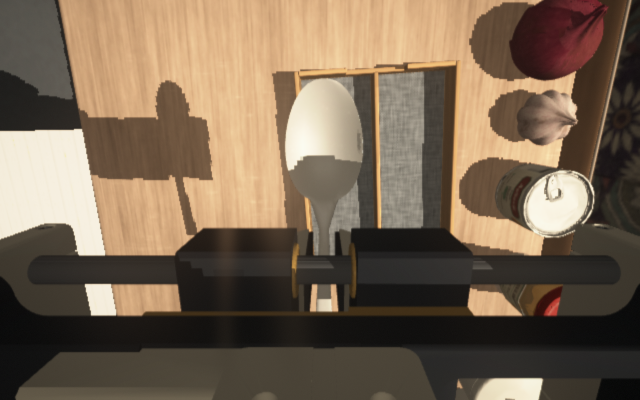

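The wrist picture shows the spoon firmly held. The tray's left end runs from (294,72) to (460,60), its divider is near column 377 and its far wall runs down to (452,233), which gives a tray yaw of about +3.7°. A garlic bulb at (548,90) and a can at (545,200) stand behind the tray, so I'll check their clearance.

Run:
```python
from h import *
print("can top",tri(("wrist",(552,188)),("scene",(386,157))))
print("jar top",tri(("wrist",(555,298)),("scene",(418,162))))
print("garlic",tri(("wrist",(550,88)),("scene",(361,157))))
for p in [(497,200),(510,180)]: 
  for z in(0.02,.074,.1): print(p,z,onz("wrist",p,z))
im=optics.read_camera("scene"); cv2.imwrite("pics/crop.png",cv2.resize(im[100:320,280:520,::-1],None,fx=3.2,fy=2.7))
for p in [(377,72),(378,225)]: print("div",onz("wrist",p,.03))
print(plan([.687,-.162,.10],np.radians(3.7)))
```

```text
can top (array([ 0.8449, -0.178 ,  0.0423]), np.float64(0.012577626187449816))
jar top (array([ 0.8406, -0.2915,  0.0819]), np.float64(0.011613965729904703))
garlic (array([ 0.8828, -0.0646, -0.0446]), np.float64(0.012844196480621432))
(497, 200) 0.02 [ 0.7911 -0.1949  0.02  ]
(497, 200) 0.074 [ 0.7598 -0.1814  0.074 ]
(497, 200) 0.1 [ 0.7448 -0.1749  0.1   ]
(510, 180) 0.02 [ 0.803  -0.1706  0.02  ]
(510, 180) 0.074 [ 0.7699 -0.1608  0.074 ]
(510, 180) 0.1 [ 0.754  -0.1561  0.1   ]
div [ 0.6399 -0.0538  0.03  ]
div [ 0.6485 -0.2234  0.03  ]
(array([0.0718, 0.6836, 0.8023]), array([ 0.0001,  0.    , -0.0603]))
```

View pics/crop.png

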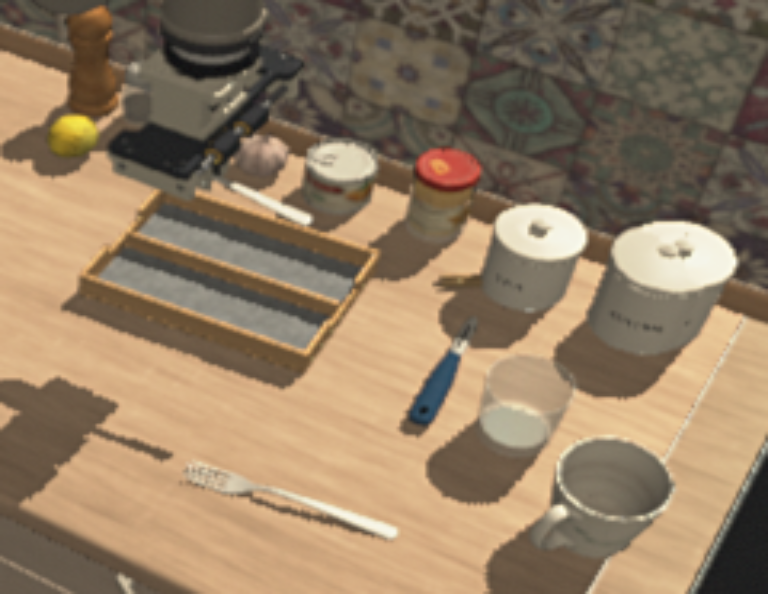

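The crop shows the spoon level in the gripper. The can is about 0.05 m high, which leaves clearance, so I'm moving over the far compartment.

Emit:
send_rows:
  increments:
    - {"ax": 0, "ay": 0, "az": -0.055, "tx": 0.03, "ty": 0.35, "tz": 0.2, "grip": 1}
    - {"ax": 0, "ay": 0, "az": -0.055, "tx": 0.07, "ty": 0.685, "tz": 0.4, "grip": 1}
    - {"ax": 0, "ay": 0, "az": -0.055, "tx": 0.07, "ty": 0.685, "tz": 0.7, "grip": 1}
    - {"ax": 0, "ay": 0, "az": -0.055, "tx": 0.07, "ty": 0.685, "tz": 0.95, "grip": 1}
    - {"ax": 0, "ay": 0, "az": -0.055, "tx": 0.07, "ty": 0.685, "tz": 1, "grip": 1}
    - {"ax": 0, "ay": 0, "az": -0.055, "tx": 0.07, "ty": 0.685, "tz": 1, "grip": 1}

```text
time: 6.98
eef_pos: [0.6881, -0.1629, 0.0711]
tcp_rot: [0.686, 0.727, 0.0, 0.001]
contact_force: [0.3, 0.1, 0.1]
gripper_width: 0.129
gripper_force: 20.0
```

Run:
```python
from h import *
o=get_obs(); print(o["eef_pos"],o["contact_force"],o["gripper_width"])
print(plan([.687,-.162,.008],np.radians(3.4)))
```

```text
[ 0.6881 -0.1629  0.0711] [0.335  0.1037 0.0616] 0.12852031313554324
(array([ 0.0065, -0.0075,  0.4206]), array([ 0.001 ,  0.0004, -0.0014]))
```

Emit:
send_rows:
  increments:
    - {"ax": 0, "ay": 0, "az": 0, "tx": 0, "ty": -0.005, "tz": 0.15, "grip": 1}
    - {"ax": 0, "ay": 0, "az": 0, "tx": 0, "ty": -0.005, "tz": 0.29, "grip": 1}
    - {"ax": 0, "ay": 0, "az": 0, "tx": 0, "ty": -0.005, "tz": 0.37, "grip": 1}
    - {"ax": 0, "ay": 0, "az": 0, "tx": 0, "ty": -0.005, "tz": 0.4, "grip": 1}
    - {"ax": 0, "ay": 0, "az": 0, "tx": 0, "ty": -0.005, "tz": 0.41, "grip": 1}
    - {"ax": 0, "ay": 0, "az": 0, "tx": 0, "ty": -0.005, "tz": 0.415, "grip": 1}
    - {"ax": 0, "ay": 0, "az": 0, "tx": 0, "ty": -0.005, "tz": 0.415, "grip": 1}

```text
time: 7.85
eef_pos: [0.6873, -0.1629, 0.0083]
tcp_rot: [0.686, 0.727, 0.0, 0.0]
contact_force: [0.3, -0.4, -0.3]
gripper_width: 0.127
gripper_force: 20.0
```

Lowering a little more until it touches, then releasing and lifting.

Emit:
send_rows:
  increments:
    - {"ax": 0, "ay": 0, "az": 0, "tx": 0, "ty": 0, "tz": 0.005, "grip": 1}
    - {"ax": 0, "ay": 0, "az": 0, "tx": 0, "ty": 0, "tz": 0.008, "grip": 1}
    - {"ax": 0, "ay": 0, "az": 0, "tx": 0, "ty": 0, "tz": 0.008, "grip": 1}

```text
time: 8.22
eef_pos: [0.6874, -0.1628, 0.0077]
tcp_rot: [0.686, 0.727, 0.0, 0.0]
contact_force: [-1.9, 0.8, 5.5]
gripper_width: 0.126
gripper_force: 20.0
```

Emit:
send_rows:
  increments:
    - {"ax": 0, "ay": 0, "az": 0, "tx": 0, "ty": 0, "tz": 0, "grip": 0.48}
    - {"ax": 0, "ay": 0, "az": 0, "tx": 0, "ty": 0, "tz": 0, "grip": 0.48}
    - {"ax": 0, "ay": 0, "az": 0, "tx": 0, "ty": 0, "tz": 0, "grip": 0.48}
    - {"ax": 0, "ay": 0, "az": 0, "tx": 0, "ty": 0, "tz": -0.15, "grip": 0.48}
    - {"ax": 0, "ay": 0, "az": 0, "tx": 0, "ty": 0, "tz": -0.45, "grip": 0.48}
    - {"ax": 0, "ay": 0, "az": 0, "tx": -0.2, "ty": -0.3, "tz": -0.85, "grip": 0}
    - {"ax": 0, "ay": 0, "az": 0, "tx": -0.5, "ty": -0.65, "tz": -1, "grip": -0.2}
    - {"ax": 0, "ay": 0, "az": 0, "tx": -0.85, "ty": -1, "tz": -1, "grip": -0.2}

```text
time: 9.22
eef_pos: [0.5692, -0.2732, 0.155]
tcp_rot: [0.686, 0.728, 0.0, 0.002]
contact_force: [0.3, -1.4, -0.2]
gripper_width: 0.534
gripper_force: 0.0
```

Run:
```python
from h import *
o=get_obs(); print(o["eef_pos"],o["contact_force"],o["gripper_width"],o["joints"])
print(plan([.42,-.36,.18],np.radians(12)))
```

```text
[ 0.5692 -0.2732  0.155 ] [ 0.3462 -1.4177 -0.2286] 0.5344511159928265 [-0.5688  0.5924  1.3164  0.      1.2285 -0.6279]
(array([-0.5193, -1.0265, -0.1688]), array([ 0.0032,  0.0027, -0.1435]))
```

Emit:
send_rows:
  increments:
    - {"ax": 0, "ay": 0, "az": -0.07, "tx": -0.2, "ty": -0.35, "tz": -0.1, "grip": -0.2}
    - {"ax": 0, "ay": 0, "az": -0.14, "tx": -0.47, "ty": -0.7, "tz": -0.15, "grip": -0.2}
    - {"ax": 0, "ay": 0, "az": -0.14, "tx": -0.47, "ty": -0.87, "tz": -0.15, "grip": -0.2}
    - {"ax": 0, "ay": 0, "az": -0.14, "tx": -0.47, "ty": -0.87, "tz": -0.15, "grip": -0.2}
    - {"ax": 0, "ay": 0, "az": -0.14, "tx": -0.47, "ty": -0.87, "tz": -0.15, "grip": -0.2}

```text
time: 9.85
eef_pos: [0.4438, -0.3501, 0.1752]
tcp_rot: [0.631, 0.775, 0.0, 0.0]
contact_force: [0.6, 0.4, 0.3]
gripper_width: 0.599
gripper_force: 0.0
```

```bash
python3 w.py fork w_fork
python3 - <<'E'
from h import *
im=optics.read_camera("scene"); cv2.imwrite("pics/crop2.png",cv2.resize(im[130:310,260:500,::-1],None,fx=3,fy=3))
E
```

```text
tcp [ 0.4438 -0.3501  0.1752] J [-0.8037  0.4589  1.4903  0.0004  1.1917 -1.0081]
fork_mid 0.95 [301.6, 191.2] [ 0.4212 -0.3588  0.0075]
fork_handle 0.87 [297.5, 226.2] [ 0.4241 -0.3987  0.0075]
mask 0.59 1324 [ 0.4177 -0.3473] -80.92009661022377 [[ 394. -275.]
 [ 423. -434.]
 [ 445. -430.]
 [ 417. -271.]] (419.7300109863281, -352.1282043457031)
-0.07 [-9.7  9.7]
-0.058 [-11.4  11.4]
-0.046 [-11.3  11.7]
-0.034 [-11.1  10.9]
-0.022 [-6.6  5. ]
-0.01 [-3.1  1.4]
0.002 [-1.8  1.7]
0.014 [-3.5  2.1]
0.026 [-3.3  2.4]
0.038 [-4.1  3.9]
0.05 [-4.9  5.4]
0.062 [-5.6  5.7]
0.074 [-5.5  7.1]
0.086 [-5.3  6.2]
```

View pics/w_fork.png

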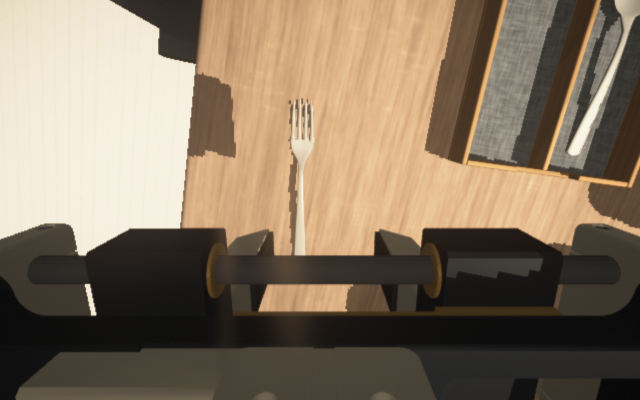

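View pics/crop2.png

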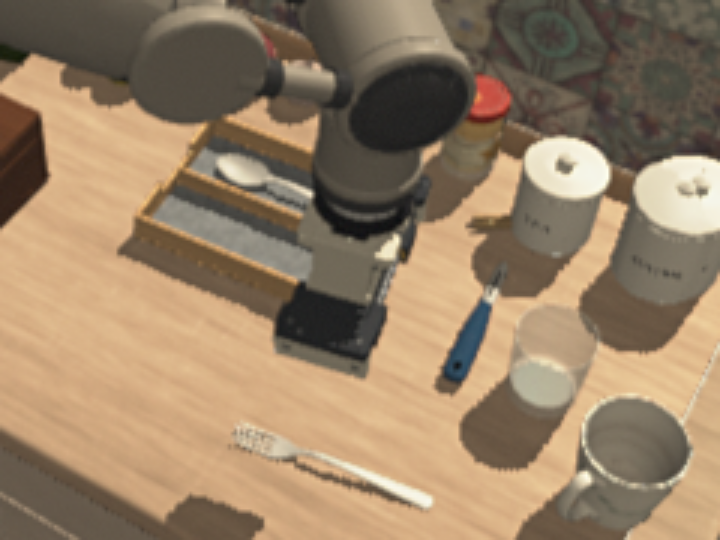

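The wrist picture shows the fork nearly vertical, with its tines at (302,120) and neck at (301,190). The crop shows the spoon lying in the far compartment, bowl left and handle right.

Run:
```python
from h import *
print(plan([.418,-.351,.05],np.radians(9.3)))
```

```text
(array([ 0.0259, -0.1707,  0.8322]), array([-0.    , -0.0002,  0.0413]))
```

Emit:
send_rows:
  increments:
    - {"ax": 0, "ay": 0, "az": 0.04, "tx": 0.025, "ty": -0.1, "tz": 0.3, "grip": -0.2}
    - {"ax": 0, "ay": 0, "az": 0.04, "tx": 0.025, "ty": -0.17, "tz": 0.6, "grip": -0.2}
    - {"ax": 0, "ay": 0, "az": 0.04, "tx": 0.025, "ty": -0.17, "tz": 0.83, "grip": -0.2}
    - {"ax": 0, "ay": 0, "az": 0.04, "tx": 0.025, "ty": -0.17, "tz": 0.83, "grip": -0.2}
    - {"ax": 0, "ay": 0, "az": 0.04, "tx": 0.025, "ty": -0.17, "tz": 0.83, "grip": -0.2}

```text
time: 10.72
eef_pos: [0.4184, -0.3521, 0.0518]
tcp_rot: [0.647, 0.762, -0.0, 0.001]
contact_force: [0.0, 1.1, 0.0]
gripper_width: 0.602
gripper_force: 0.0
```

Run:
```python
from h import *
print(get_obs()["eef_pos"],plan([.418,-.351,.003],np.radians(9.3)))
```

```text
[ 0.4184 -0.3521  0.0518] (array([ 0.0084, -0.0016,  0.325 ]), array([0.0011, 0.0015, 0.0006]))
```

Emit:
send_rows:
  increments:
    - {"ax": 0, "ay": 0, "az": 0, "tx": 0.005, "ty": 0, "tz": 0.18, "grip": -0.2}
    - {"ax": 0, "ay": 0, "az": 0, "tx": 0.005, "ty": 0, "tz": 0.29, "grip": -0.2}
    - {"ax": 0, "ay": 0, "az": 0, "tx": 0.005, "ty": 0, "tz": 0.322, "grip": -0.2}
    - {"ax": 0, "ay": 0, "az": 0, "tx": 0.005, "ty": 0, "tz": 0.322, "grip": 1}
    - {"ax": 0, "ay": 0, "az": 0, "tx": 0.005, "ty": 0, "tz": 0.322, "grip": 1}
    - {"ax": 0, "ay": 0, "az": 0, "tx": 0.005, "ty": 0, "tz": 0.322, "grip": 1}
    - {"ax": 0, "ay": 0, "az": 0, "tx": 0.005, "ty": 0, "tz": 0.322, "grip": 1}
    - {"ax": 0, "ay": 0, "az": 0, "tx": 0.005, "ty": 0, "tz": 0.322, "grip": 1}

```text
time: 11.72
eef_pos: [0.4174, -0.351, 0.0025]
tcp_rot: [0.647, 0.762, 0.0, 0.0]
contact_force: [-0.2, -0.2, 2.2]
gripper_width: 0.129
gripper_force: 20.0
```

Emit:
send_rows:
  increments:
    - {"ax": 0, "ay": 0, "az": 0, "tx": 0, "ty": 0, "tz": -0.2, "grip": 1}
    - {"ax": 0, "ay": 0, "az": 0, "tx": 0, "ty": 0, "tz": -0.5, "grip": 1}
    - {"ax": 0, "ay": 0, "az": 0.05, "tx": 0.2, "ty": 0.25, "tz": -0.67, "grip": 1}
    - {"ax": 0, "ay": 0, "az": 0.1, "tx": 0.4, "ty": 0.5, "tz": -0.67, "grip": 1}
    - {"ax": 0, "ay": 0, "az": 0.1, "tx": 0.55, "ty": 0.77, "tz": -0.67, "grip": 1}
    - {"ax": 0, "ay": 0, "az": 0.1, "tx": 0.55, "ty": 0.77, "tz": -0.67, "grip": 1}
    - {"ax": 0, "ay": 0, "az": 0.1, "tx": 0.55, "ty": 0.77, "tz": -0.67, "grip": 1}

```text
time: 12.6
eef_pos: [0.5174, -0.2509, 0.1025]
tcp_rot: [0.686, 0.727, -0.0, -0.0]
contact_force: [0.3, -1.3, -0.0]
gripper_width: 0.128
gripper_force: 20.0
```

Run:
```python
from h import *
print(get_obs()["eef_pos"],get_obs()["gripper_width"],plan([.6035,-.1645,.065],np.radians(3.4)))
```

```text
[ 0.5174 -0.2509  0.1025] 0.12839997442979423 (array([0.5413, 0.6067, 0.2496]), array([-0.0008, -0.0002, -0.0011]))
```

Emit:
send_rows:
  increments:
    - {"ax": 0, "ay": 0, "az": 0, "tx": 0.25, "ty": 0.3, "tz": 0, "grip": 1}
    - {"ax": 0, "ay": 0, "az": 0, "tx": 0.45, "ty": 0.5, "tz": 0, "grip": 1}
    - {"ax": 0, "ay": 0, "az": 0, "tx": 0.54, "ty": 0.605, "tz": 0.1, "grip": 1}
    - {"ax": 0, "ay": 0, "az": 0, "tx": 0.54, "ty": 0.605, "tz": 0.25, "grip": 1}
    - {"ax": 0, "ay": 0, "az": 0, "tx": 0.54, "ty": 0.605, "tz": 0.25, "grip": 1}
    - {"ax": 0, "ay": 0, "az": 0, "tx": 0.54, "ty": 0.605, "tz": 0.25, "grip": 1}

```text
time: 13.35
eef_pos: [0.6035, -0.1659, 0.0654]
tcp_rot: [0.687, 0.727, -0.0, 0.0]
contact_force: [1.3, 0.0, 0.4]
gripper_width: 0.128
gripper_force: 20.0
```

Run:
```python
from h import *
print(get_obs()["eef_pos"],get_obs()["gripper_width"],plan([.6035,-.1645,.0083],np.radians(3.4)))
im=optics.read_camera("wrist"); cv2.imwrite("pics/w_f2.png",im[:,:,::-1])
```

```text
[ 0.6035 -0.1659  0.0654] 0.12840657409080986 (array([0.0091, 0.0009, 0.381 ]), array([-0.0001,  0.0002, -0.003 ]))
```

View pics/w_f2.png

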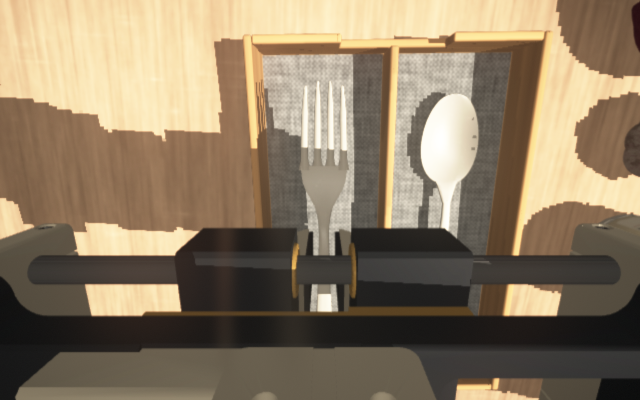

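The wrist picture shows the fork, tines at (325,125), centred over the near compartment between columns 255 and 388. The spoon, bowl at (450,140), lies properly in the far one.

Emit:
send_rows:
  increments:
    - {"ax": 0, "ay": 0, "az": 0, "tx": 0, "ty": 0, "tz": 0.15, "grip": 1}
    - {"ax": 0, "ay": 0, "az": 0, "tx": 0, "ty": 0, "tz": 0.28, "grip": 1}
    - {"ax": 0, "ay": 0, "az": 0, "tx": 0, "ty": 0, "tz": 0.35, "grip": 1}
    - {"ax": 0, "ay": 0, "az": 0, "tx": 0, "ty": 0, "tz": 0.37, "grip": 1}
    - {"ax": 0, "ay": 0, "az": 0, "tx": 0, "ty": 0, "tz": 0.38, "grip": 1}
    - {"ax": 0, "ay": 0, "az": 0, "tx": 0, "ty": 0, "tz": 0.385, "grip": 1}
    - {"ax": 0, "ay": 0, "az": 0, "tx": 0, "ty": 0, "tz": 0.386, "grip": 1}
    - {"ax": 0, "ay": 0, "az": 0, "tx": 0, "ty": 0, "tz": 0.386, "grip": 1}

```text
time: 14.4
eef_pos: [0.604, -0.1647, 0.0076]
tcp_rot: [0.686, 0.727, 0.0, 0.0]
contact_force: [-1.3, -0.0, -0.0]
gripper_width: 0.126
gripper_force: 20.0
```

Emit:
send_rows:
  increments:
    - {"ax": 0, "ay": 0, "az": 0, "tx": 0, "ty": 0, "tz": 0.005, "grip": 1}
    - {"ax": 0, "ay": 0, "az": 0, "tx": 0, "ty": 0, "tz": 0.005, "grip": 1}

```text
time: 14.65
eef_pos: [0.6041, -0.1648, 0.0075]
tcp_rot: [0.686, 0.727, 0.0, 0.0]
contact_force: [-1.7, 0.0, 5.0]
gripper_width: 0.123
gripper_force: 20.0
```

Emit:
send_rows:
  increments:
    - {"ax": 0, "ay": 0, "az": 0, "tx": 0, "ty": 0, "tz": 0, "grip": 0.48}
    - {"ax": 0, "ay": 0, "az": 0, "tx": 0, "ty": 0, "tz": 0, "grip": 0.48}
    - {"ax": 0, "ay": 0, "az": 0, "tx": 0, "ty": 0, "tz": 0, "grip": 0.48}
    - {"ax": 0, "ay": 0, "az": 0, "tx": 0, "ty": 0, "tz": -0.15, "grip": 0.48}
    - {"ax": 0, "ay": 0, "az": 0, "tx": 0, "ty": 0, "tz": -0.45, "grip": 0.48}
    - {"ax": 0, "ay": 0, "az": 0, "tx": 0, "ty": 0, "tz": -0.85, "grip": 0.2}
    - {"ax": 0, "ay": 0, "az": 0, "tx": 0.1, "ty": -0.2, "tz": -1, "grip": 0.1}
    - {"ax": 0, "ay": 0, "az": 0, "tx": 0.2, "ty": -0.4, "tz": -1, "grip": 0.1}

```text
time: 15.65
eef_pos: [0.5427, -0.1384, 0.1589]
tcp_rot: [0.686, 0.727, 0.001, 0.002]
contact_force: [-1.1, 0.2, -0.4]
gripper_width: 0.45
gripper_force: 0.0
```

Emit:
send_rows:
  increments:
    - {"ax": 0, "ay": 0, "az": 0.03, "tx": 0.3, "ty": -0.2, "tz": -0.3, "grip": 0}
    - {"ax": 0, "ay": 0, "az": 0.055, "tx": 0.6, "ty": -0.4, "tz": -0.6, "grip": 0}
    - {"ax": 0, "ay": 0, "az": 0.055, "tx": 0.9, "ty": -0.6, "tz": -0.8, "grip": 0}
    - {"ax": 0, "ay": 0, "az": 0.055, "tx": 1, "ty": -0.8, "tz": -0.9, "grip": 0}
    - {"ax": 0, "ay": 0, "az": 0.055, "tx": 1, "ty": -0.9, "tz": -1, "grip": 0}
    - {"ax": 0, "ay": 0, "az": 0.055, "tx": 1, "ty": -0.9, "tz": -1, "grip": 0}

```text
time: 16.4
eef_pos: [0.3988, 0.004, 0.3078]
tcp_rot: [0.707, 0.707, 0.001, 0.001]
contact_force: [1.0, -0.1, -0.5]
gripper_width: 0.501
gripper_force: 0.0
```

Run:
```python
from h import *
o=get_obs(); print(o["eef_pos"],o["gripper_width"],o["joints"],plan([.40,.19,.28],0))
im=optics.read_camera("scene")
for c in ("scene",):
  for t,z in(("tray",0),("fork",.005),("spoon",.005),("fork_handle",.0125),("spoon_handle",.0125)):
    for k in finder.place_of(c,t)[:1]: print(t,k["p"],onz(c,k["uv"],z))
```

```text
[0.3988 0.004  0.3078] 0.5005406354308547 [-0.1828  0.0433  1.6776 -0.      1.4172 -0.1833] (array([1.2405, 0.0081, 0.1847]), array([0.0033, 0.0006, 0.0004]))
tray 0.93 [ 0.6466 -0.1713  0.    ]
fork 0.55 [ 0.6104 -0.1667  0.005 ]
spoon 0.74 [ 0.6948 -0.1685  0.005 ]
fork_handle 0.7 [ 0.6224 -0.2189  0.0125]
spoon_handle 0.66 [0.4605 0.3199 0.0125]
```

Both utensils are in the tray. Next I'm going to look at the lid handle.

Emit:
send_rows:
  increments:
    - {"ax": 0, "ay": 0, "az": 0, "tx": 0.35, "ty": 0, "tz": 0, "grip": 0}
    - {"ax": 0, "ay": 0, "az": 0, "tx": 0.7, "ty": 0, "tz": 0, "grip": 0}
    - {"ax": 0, "ay": 0, "az": 0, "tx": 1, "ty": 0, "tz": 0, "grip": 0}
    - {"ax": 0, "ay": 0, "az": 0, "tx": 1, "ty": 0, "tz": 0, "grip": 0}
    - {"ax": 0, "ay": 0, "az": 0, "tx": 1, "ty": 0, "tz": 0, "grip": 0}

```text
time: 17.32
eef_pos: [0.3989, 0.1535, 0.306]
tcp_rot: [0.707, 0.707, -0.001, -0.0]
contact_force: [-0.9, -0.8, 0.2]
gripper_width: 0.502
gripper_force: 0.0
```

Run:
```python
from h import *
o=get_obs(); print(o["eef_pos"])
im=optics.read_camera("wrist"); cv2.imwrite("pics/w_lid.png",im[:,:,::-1])
for t,z in(("lid_handle",.1405),("lid_hinge",.0755),("cutlery_box",0),("bottle",0)):
    for k in finder.place_of("wrist",t)[:1]: print(t,k["p"],k["uv"],onz("wrist",k["uv"],z))
for q in finder.masks_of("wrist","lid")[:1]:
    c=max(cv2.findContours(q["pixels"].astype(np.uint8),0,2)[0],key=len)
    for p in cv2.approxPolyDP(c,4,True)[:,0]: print(p,onz("wrist",p,.105))
optics.read_camera("scene"); optics.read_camera("side")
for c in("scene","side"):
    for k in finder.place_of(c,"bottle")[:1]: print(c,k["p"],onz(c,k["uv"],0))
```

```text
[0.3989 0.1535 0.306 ]
lid_handle 0.87 [311.3, 136.8] [0.3857 0.2061 0.1405]
lid_hinge 0.62 [462.9, 136.5] [0.5704 0.2031 0.0755]
cutlery_box 0.56 [366.9, 131.6] [0.462  0.2072 0.    ]
bottle 0.84 [545.8, 111.0] [0.7198 0.2357 0.    ]
[286   3] [0.3599 0.3403 0.105 ]
[294 246] [0.361  0.0711 0.105 ]
[364 247] [0.4486 0.0695 0.105 ]
[372 228] [0.4577 0.0946 0.105 ]
[405 238] [0.4992 0.0814 0.105 ]
[409 227] [0.5032 0.0958 0.105 ]
[461 226] [0.567  0.0969 0.105 ]
[485   1] [0.5653 0.3415 0.105 ]
scene 0.95 [0.7233 0.24   0.    ]
side 0.58 [ 0.6101 -0.507   0.    ]
```

View pics/w_lid.png

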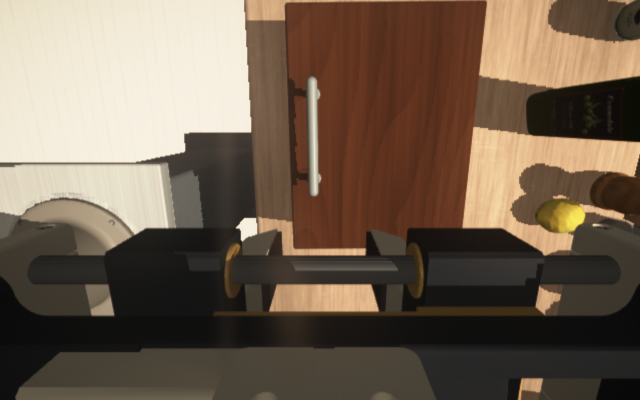

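The wrist picture shows the handle bar from (312,80) to (314,193), parallel to world y, so the box yaw is about 0. The bottle is at (590,110) and the lemon at (560,215).

Emit:
send_rows:
  increments:
    - {"ax": 0, "ay": 0, "az": 0, "tx": 0.2, "ty": -0.08, "tz": 0.2, "grip": 0}
    - {"ax": 0, "ay": 0, "az": 0, "tx": 0.345, "ty": -0.08, "tz": 0.5, "grip": 0}
    - {"ax": 0, "ay": 0, "az": 0, "tx": 0.345, "ty": -0.08, "tz": 0.8, "grip": 0}
    - {"ax": 0, "ay": 0, "az": 0, "tx": 0.345, "ty": -0.08, "tz": 0.9, "grip": 0}
    - {"ax": 0, "ay": 0, "az": 0, "tx": 0.345, "ty": -0.08, "tz": 0.9, "grip": 0}
    - {"ax": 0, "ay": 0, "az": 0, "tx": 0.345, "ty": -0.08, "tz": 0.9, "grip": 0}

```text
time: 18.58
eef_pos: [0.3875, 0.2057, 0.1725]
tcp_rot: [0.707, 0.707, 0.001, 0.0]
contact_force: [0.2, 0.7, 0.0]
gripper_width: 0.501
gripper_force: 0.0
```

Run:
```python
from h import *
o=get_obs(); print(o["eef_pos"],plan([.387,.205,.1215],0))
im=optics.read_camera("wrist")
for k in finder.place_of("wrist","lid_handle")[:1]: print(k["p"],k["uv"],onz("wrist",k["uv"],.1405))
```

```text
[0.3875 0.2057 0.1725] (array([-0.0045, -0.0037,  0.34  ]), array([ 0.0016, -0.0005, -0.0001]))
0.79 [320.1, 229.9] [0.3846 0.2053 0.1405]
```

Emit:
send_rows:
  increments:
    - {"ax": 0, "ay": 0, "az": 0, "tx": 0, "ty": -0.008, "tz": 0.2, "grip": 0}
    - {"ax": 0, "ay": 0, "az": 0, "tx": 0, "ty": -0.008, "tz": 0.32, "grip": 0}
    - {"ax": 0, "ay": 0, "az": 0, "tx": 0, "ty": -0.008, "tz": 0.34, "grip": 0}
    - {"ax": 0, "ay": 0, "az": 0, "tx": 0, "ty": -0.008, "tz": 0.34, "grip": 1}
    - {"ax": 0, "ay": 0, "az": 0, "tx": 0, "ty": -0.008, "tz": 0.34, "grip": 1}
    - {"ax": 0, "ay": 0, "az": 0, "tx": 0, "ty": -0.008, "tz": 0.34, "grip": 1}
    - {"ax": 0, "ay": 0, "az": 0, "tx": 0, "ty": -0.008, "tz": 0.34, "grip": 1}
    - {"ax": 0, "ay": 0, "az": 0, "tx": 0, "ty": -0.008, "tz": 0.34, "grip": 1}
  squeeze: 20

```text
time: 19.68
eef_pos: [0.3868, 0.2056, 0.121]
tcp_rot: [0.707, 0.707, 0.001, 0.001]
contact_force: [4.3, -0.4, -0.1]
gripper_width: 0.114
gripper_force: 20.0
```

Run:
```python
from h import *
o=get_obs(); p=o["eef_pos"]; print(p,o["contact_force"],o["moment"],o["gripper_width"],o["joints"])
th=np.radians([0,10,20,30,40,50,60,66,70,74,76,78]); x=-.182*np.cos(th)+.065*np.sin(th); z=.182*np.sin(th)+.065*np.cos(th)
for t,a,b in zip(th,(x-x[0])/.15,(z-z[0])/.15): print(round(np.degrees(t)),round(a,3),round(-b,3))
```

```text
[0.3868 0.2056 0.121 ] [ 4.3098 -0.4496 -0.0861] [-0.1316 -0.6494  0.0345] 0.11437118364341779 [ 0.3137  0.3119  1.9046 -0.0006  0.9224  0.3139]
0 0.0 -0.0
10 0.094 -0.204
20 0.221 -0.389
30 0.379 -0.549
40 0.562 -0.679
50 0.765 -0.775
60 0.982 -0.834
66 1.116 -0.851
70 1.206 -0.855
74 1.295 -0.852
76 1.34 -0.849
78 1.385 -0.844
```

Emit:
send_rows:
  increments:
    - {"ax": 0, "ay": 0, "az": 0, "tx": 0, "ty": 0.042, "tz": -0.104, "grip": 1}
    - {"ax": 0, "ay": 0, "az": 0, "tx": 0, "ty": 0.094, "tz": -0.204, "grip": 1}
    - {"ax": 0, "ay": 0, "az": 0, "tx": 0, "ty": 0.153, "tz": -0.299, "grip": 1}
    - {"ax": 0, "ay": 0, "az": 0, "tx": 0, "ty": 0.221, "tz": -0.389, "grip": 1}
    - {"ax": 0, "ay": 0, "az": 0, "tx": 0, "ty": 0.297, "tz": -0.472, "grip": 1}
    - {"ax": 0, "ay": 0, "az": 0, "tx": 0, "ty": 0.379, "tz": -0.549, "grip": 1}
    - {"ax": 0, "ay": 0, "az": 0, "tx": 0, "ty": 0.379, "tz": -0.549, "grip": 1}

```text
time: 20.55
eef_pos: [0.441, 0.2061, 0.2035]
tcp_rot: [0.707, 0.707, -0.001, -0.002]
contact_force: [-6.8, 3.2, 3.8]
gripper_width: 0.113
gripper_force: 20.0
```

```bash
cat > l.py <<'E'
from h import *
o=get_obs(); p=o["eef_pos"]; H=np.array([.3868+.182,.1405-.065])
g=np.array([p[0],p[2]+.0188])-H; r=np.hypot(*g); th=np.pi-np.arctan2(g[1],g[0])-np.arctan2(.065,.182)
print(p,"F",o["contact_force"],"M",o["moment"],"w",o["gripper_width"],o["gripper_force"],"r",r,"(0.1933) th",th,np.degrees(th),"J",o["joints"])
x=lambda t:-.182*np.cos(t)+.065*np.sin(t); z=lambda t:.182*np.sin(t)+.065*np.cos(t)
for d in list(range(int(np.degrees(th))//5*5+5,76,5))+[78]:
    t=np.radians(d); print(d,np.round((x(t)-g[0])/.15,3),np.round(-(z(t)-g[1])/.15,3))
E
python3 l.py
```

```text
[0.441  0.2061 0.2035] F [-6.7868  3.1593  3.8282] M [0.4452 1.1685 0.0336] w 0.11265321312382602 19.9774432182312 r 0.19460793854295358 (0.1933) th 0.511441000911373 29.303410822168164 J [0.2782 0.2954 1.6603 0.0021 1.1892 0.2775]
30 0.018 -0.003
35 0.107 -0.072
40 0.201 -0.133
45 0.3 -0.186
50 0.404 -0.229
55 0.511 -0.264
60 0.621 -0.289
65 0.732 -0.304
70 0.844 -0.31
75 0.956 -0.306
78 1.023 -0.298
```

Emit:
send_rows:
  increments:
    - {"ax": 0, "ay": 0, "az": 0, "tx": 0, "ty": 0.089, "tz": -0.069, "grip": 1}
    - {"ax": 0, "ay": 0, "az": 0, "tx": 0, "ty": 0.183, "tz": -0.13, "grip": 1}
    - {"ax": 0, "ay": 0, "az": 0, "tx": 0, "ty": 0.282, "tz": -0.183, "grip": 1}
    - {"ax": 0, "ay": 0, "az": 0, "tx": 0, "ty": 0.386, "tz": -0.226, "grip": 1}
    - {"ax": 0, "ay": 0, "az": 0, "tx": 0, "ty": 0.493, "tz": -0.261, "grip": 1}
    - {"ax": 0, "ay": 0, "az": 0, "tx": 0, "ty": 0.55, "tz": -0.275, "grip": 1}
    - {"ax": 0, "ay": 0, "az": 0, "tx": 0, "ty": 0.603, "tz": -0.286, "grip": 1}
    - {"ax": 0, "ay": 0, "az": 0, "tx": 0, "ty": 0.603, "tz": -0.286, "grip": 1}

```text
time: 21.55
eef_pos: [0.5328, 0.2066, 0.2466]
tcp_rot: [0.707, 0.707, 0.001, -0.001]
contact_force: [-2.7, 4.2, 5.5]
gripper_width: 0.11
gripper_force: 20.0
```

```bash
python3 l.py
python3 - <<'E'
from h import *
for c in("scene","side"):
    im=optics.read_camera(c)
    for t in("lid_handle","lid_hinge"):
        for k in finder.place_of(c,t)[:1]: print(c,t,k["p"],np.round(k["uv"]))
    if c=="side": cv2.imwrite("pics/side2.png",im[:,:,::-1])
E
```

```text
[0.5328 0.2066 0.2466] F [-2.7114  4.1895  5.4893] M [0.662  0.5126 0.1019] w 0.11031086668839843 20.02996802330017 r 0.19325930396830454 (0.1933) th 1.0402231428592303 59.600395837667996 J [0.2347 0.4138 1.359  0.0021 1.3685 0.2338]
60 0.009 -0.002
65 0.12 -0.017
70 0.232 -0.023
75 0.345 -0.018
78 0.412 -0.011
scene lid_handle 0.85 [224. 116.]
scene lid_hinge 0.7 [242. 156.]
side lid_handle 0.57 [234. 219.]
side lid_hinge 0.97 [231. 274.]
```

View pics/side2.png

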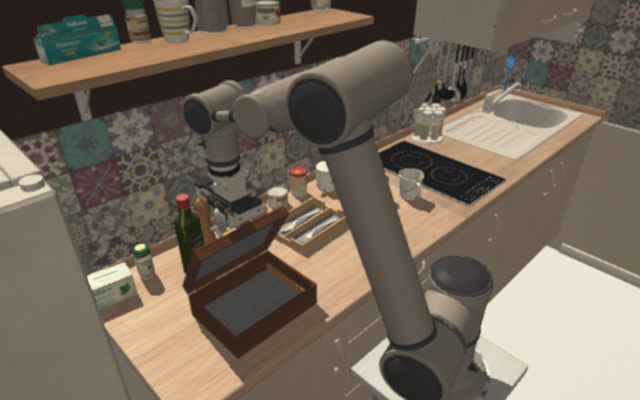

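The side picture shows the lid standing open at about 60°, the gripper on the handle behind it at (235,215). The bottle at (188,230) is clear, and both utensils lie in the tray at (310,222).

Emit:
send_rows:
  increments:
    - {"ax": 0, "ay": 0, "az": 0, "tx": 0, "ty": 0.07, "tz": -0.01, "grip": 1}
    - {"ax": 0, "ay": 0, "az": 0, "tx": 0, "ty": 0.14, "tz": -0.017, "grip": 1}
    - {"ax": 0, "ay": 0, "az": 0, "tx": 0, "ty": 0.21, "tz": -0.02, "grip": 1}
    - {"ax": 0, "ay": 0, "az": 0, "tx": 0, "ty": 0.27, "tz": -0.02, "grip": 1}
    - {"ax": 0, "ay": 0, "az": 0, "tx": 0, "ty": 0.33, "tz": -0.017, "grip": 1}
    - {"ax": 0, "ay": 0, "az": 0, "tx": 0, "ty": 0.385, "tz": -0.012, "grip": 1}
    - {"ax": 0, "ay": 0, "az": 0, "tx": 0, "ty": 0.4, "tz": -0.01, "grip": 1}
    - {"ax": 0, "ay": 0, "az": 0, "tx": 0, "ty": 0.4, "tz": -0.01, "grip": 1}

```text
time: 22.85
eef_pos: [0.5929, 0.2069, 0.2472]
tcp_rot: [0.707, 0.707, 0.001, -0.001]
contact_force: [-0.4, 4.9, 1.7]
gripper_width: 0.115
gripper_force: 20.0
```

```bash
python3 l.py
python3 - <<'E'
from h import *
P={}
for c in("scene","side"):
    optics.read_camera(c)
    for t in("lid_handle","lid_hinge"):
        for k in finder.place_of(c,t)[:1]: P[c,t]=k["uv"]; print(c,t,k["p"],np.round(k["uv"]))
for t in("lid_handle","lid_hinge"):
    if ("scene",t) in P and ("side",t) in P: print(t,tri(("scene",P["scene",t]),("side",P["side",t])))
for t in("tray","fork","spoon","bottle","lemon"):
    for k in finder.place_of("scene",t)[:1]: print(t,round(k["p"],2),onz("scene",k["uv"],.005 if t in("fork","spoon") else 0))
E
```

```text
[0.5929 0.2069 0.2472] F [-0.3791  4.9346  1.6531] M [0.8805 0.2153 0.0295] w 0.11474243162096052 20.01840502023697 r 0.19201044896853842 (0.1933) th 1.3538146793778905 77.56786737120984 J [0.2126 0.5235 1.1792 0.0024 1.4389 0.2115]
78 0.011 -0.007
scene lid_handle 0.95 [234. 105.]
scene lid_hinge 0.59 [241. 157.]
side lid_handle 0.77 [219. 207.]
side lid_hinge 0.31 [408. 198.]
lid_handle (array([0.5825, 0.202 , 0.2791]), np.float64(0.0037239019635226973))
lid_hinge (array([ 0.2549, -0.0824,  0.3935]), np.float64(0.12716346930118075))
tray 0.82 [ 0.6564 -0.1563  0.    ]
fork 0.67 [ 0.6952 -0.1708  0.005 ]
spoon 0.52 [ 0.6935 -0.181   0.005 ]
bottle 0.92 [0.7262 0.2414 0.    ]
lemon 0.65 [0.7618 0.0742 0.    ]
```

Emit:
send_rows:
  increments:
    - {"ax": 0, "ay": 0, "az": 0, "tx": 0, "ty": 0.007, "tz": 0, "grip": 1}
    - {"ax": 0, "ay": 0, "az": 0, "tx": 0, "ty": 0.007, "tz": 0, "grip": 1}
    - {"ax": 0, "ay": 0, "az": 0, "tx": 0, "ty": 0.007, "tz": 0, "grip": 1}
    - {"ax": 0, "ay": 0, "az": 0, "tx": 0, "ty": 0.007, "tz": 0, "grip": 1}
    - {"ax": 0, "ay": 0, "az": 0, "tx": 0, "ty": 0.007, "tz": 0, "grip": 1}
    - {"ax": 0, "ay": 0, "az": 0, "tx": 0, "ty": 0.007, "tz": 0, "grip": 1}

```text
time: 24.15
eef_pos: [0.5937, 0.2069, 0.2471]
tcp_rot: [0.707, 0.707, 0.0, -0.001]
contact_force: [-0.2, 5.5, 0.0]
gripper_width: 0.112
gripper_force: 20.0
```

```bash
python3 l.py; python3 -c "
from h import *
print(np.abs(get_obs()['joint_velocities']).max()); print(order.job_done())"
```

```text
[0.5937 0.2069 0.2471] F [-0.1762  5.4971  0.0139] M [0.9373 0.2918 0.0558] w 0.11230884847363305 20.017722845077515 r 0.19201119685710735 (0.1933) th 1.357680063569209 77.78933757156899 J [0.2123 0.5253 1.1765 0.0024 1.4403 0.2112]
78 0.006 -0.008
0.0004960313686098221
the job is handed in; nothing more can be done
None
```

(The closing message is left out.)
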